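Zero the bench thickness gauge and hold its foot lifted at 3 mm

ROBOT

A 6-joint arm with a two-finger parallel gripper is mounted at the origin on the work surface. World frame = base frame: x ahead of the robot, y to its left, z up, the work surface at z = 0. Lengths are in mm, angles in rad, forces in N, time in s.
With the tool pointing down it reaches from about 350 to 875 mm from the base axis. Payload 4.2 kg.
Tool frame: the origin (TCP) lies on the mounting face of the last link; the fingertips stand 173 mm ahead of it and the grasp point (between the pads) lies 155 mm ahead of it; z points along the fingers, y is the line along which they close (so a half turn about z gives the same grasp; the last joint's range is limited). The gripper opens to 85 mm and grips with 20 to 120 N. Pads are 22 mm wide; open, the fingers measure 114 mm over their backs; the gripper's body (76 mm by 85 mm) begins 54 mm behind the grasp point. The pads swing forward as they close: fully open they stand 13 mm farther back than shut.
Start: joints at [-0.962, 0.385, 0.008, 0, -1.194, -0.259], TCP at [214.208, -587.124, 404.712] pointing down, gripper open.
Joint ranges: [-3.14, 3.14], [-1.21, 2.06], [-1.07, 1.41], [-3.16, 2.05], [-2.99, -0.16], [-3.1, 3.1]. Speed limits (rad/s): [2.79, 2.79, 3.14, 3.14, 3.14, 3.14].

INTERFACE

Orientations are given as a unit quaternion [x, y, z, w].
In Python, from bench import arm gives the robot as it stands. The module is installed in compiled form; this text tells all that it offers.
- The arm moves only by the tool move_arm, never from a script. Its arguments are lists of equal length, an entry for each row: "fingers": the finger opening in mm, from 0 to 85.4; "travel": the shift along the tool's x, y, z in mm, a list of three; "dr": the turn, a rotation vector about the tool's x, y, z in rad, a list of three. A call has 1 to 10 rows; each row is the pose to reach, as a shift and turn from the pose commanded when the call began, along the tool's axes at that moment; what a row does not reach only later rows make up. A row lasts 1/10 s, in which the tool goes at most 50 mm and 8.59 degrees, less where a joint would pass 70% of its speed; a pose out of reach is approached as far as the arm can. A call with a gripper value outside its range is refused whole. The fingers move at their own pace and stop on an object; the grip force is fixed at half the most. Time passes only in rows, so rows that repeat a pose let the fingers close. It gives the time, the measured TCP pose, the force, the opening and the grip force at its end, in the units of the state.
- arm.read_state(): the state, without advancing time (a new reading comes with each control period).
- arm.get_image(name): name is "scene" or "top" or "wrist"; returns the picture (480x640x3 uint8, red, green, blue); there is no depth.
- arm.camera_model(name): a dict with "intrinsics" (3x3 intrinsics, pixels), "k1" (the pictures are not rectified: a ray, as slopes to the right and down, at radius r is drawn at 1 + k1 r^2 times it, then the intrinsics apply), "pose" (4x4, takes a point from camera to world coordinates). Camera axes: x right, y up, looking along -z (the intrinsics and any distortion apply to the point x, -y, -z); pixel columns grow to the right and rows downward; lengths in mm; the calibration is good to about 2 mm. A picture is of the moment at which its call begins: read the wrist's pose just before it. camera_model takes no time and is no camera call; for the wrist camera it gives the pose at the moment of the call.
- arm.job_done(): hands the job in; it is judged then, once.
The state is a dict: "clock": time; "joints": joint angles; "joint_vel": joint speeds; "joint_efforts": joint torques, N m; "position": TCP position; "ee_rot": TCP orientation; "contact_force": force on the tool from outside, world axes, zero at the start; "wrist_torque": the same for the moment, N m; "gripper_width": finger opening in mm; "grasp_force": force on a finger pad.
Only numpy, scipy, OpenCV 4.12 (cv2) and the standard library are available. Lean on these libraries where they do the work, as an engineer would, in place of code of your own. Each camera call takes 0.05 s, during which the arm holds its last target. There are 200 camera calls.

TASK

Zero the jeweller's thickness gauge: with its foot down on the anvil, turn the zero-set knob above the column until the pointer stands on the double zero line of the dial face. Then press the thumb pad of the lifting lever down with the fingers until the gauge reads 3 mm (pointer on the third long line clockwise from zero) and finish while holding it pressed there, so that I can slip a ring under the foot; do not run the lever to its lower stop, keep off the dial, and leave the tools lying around where they are.

Things in the scene. Friction and masses are not known exactly. Their poses are not given: they have to be found in the camera images.
- gauge: bench thickness gauge, fixed: grey cast base 175 x 110 x 32 mm, round steel anvil (top at 48 mm), column, arm with a dial face up, long lever beyond it. Origin on the table surface; x axis runs from the column (x = -65 mm) over anvil, spindle and dial axis (x = 35 mm) to the lever's pad (x = 130 mm); z up. The clamp screw with a cross bar behind the column is not to be used
- dial: dial case of the gauge, bezel 76 mm across; origin at its underside centre 104 mm above the table, glass 24 mm above that, axes as the gauge. White face: 0.1 mm lines, long ones 1 mm apart; one pointer turn is 5 mm of foot travel, rising clockwise seen from above. Zero is the double line. Fragile: no touch above 2 N
- zero_mark (a point): the zero line of the dial face, 30 mm from the dial's axis; it turns with the face
- three_mark (a point): the 3 mm line of the dial face, 30 mm from the dial's axis, 216 degrees clockwise from zero; it turns with the face
- pointer_tip (a point): tip of the black pointer, 30 mm from the dial's axis; with the foot down it points from there to the column; the lever turns it clockwise
- zero_knob (a joint): angle of the zero-set knob, rad, growing clockwise seen from above, range -4 to 4. One rad clockwise turns the dial face 0.2 rad clockwise under the pointer. With the foot down the zero line is under the pointer at 0; it starts 1.2 to 2.8 rad below that, so turn it clockwise. It stays where it is left (friction 0.03 N m)
- knob_grip (a point): where to grip the zero-set knob, on its vertical axis, 170 mm above the table: black ribbed round knob 30 mm across and 22 mm high (159 to 181 mm above the table) above the column; under it a bearing 22 mm across, and from 122 mm down a boss 46 mm across
- spindle (a joint): height of the foot above the anvil in m: 0 resting, 0.003 at a 3 mm gap. 15 mm per rad of the lever
- lift_lever: steel lifting lever, 10 mm wide, with a thumb pad; origin on its level pivot, 76 mm above the table at x = 50 mm of the gauge; x axis along the lever to the pad. Pressing the pad down lifts the foot. Spring return: about 2.3 N at the pad at rest, 5.5 N at 3 mm. At 3 mm it has turned 0.2 rad; lower stop at 0.32 rad (4.8 mm)
- lever_pad (a point): top centre of the black round thumb pad, 28 mm across, at the lever's end, 80 mm from the pivot, 84 mm above the table at rest; it goes down 5.3 mm for each mm of foot lift (16 mm at 3 mm)
- saw_frame: piercing saw, black bow and wooden handle, about 235 x 130 mm, lying flat; loose
- bench_block: steel block 65 x 65 x 18 mm, loose
- ring_clamp: wooden hand clamp 160 x 24 x 25 mm, lying; loose
- ring_tray: wooden tray 100 x 70 x 16 mm with three rings, loose
- pliers: flat pliers 155 mm long, lying; loose
- hammer: hammer 240 mm long, lying; loose
- jar: glass jar 56 mm across, 65 mm high; loose

How it is judged (in metres and radians):
On the way, in this order (a step that is already met when the one before it is completed fails the run):
1. with the foot down on the anvil the zero line is brought under the pointer (within 2 mm at its tip, 0.05 mm of reading) (distance between pointer_tip and zero_mark below 0.002 m and value of joint spindle below 0.0002 m), for 0.3 s.
2. the fingers press the lever and the foot stands open 3 mm, within 0.4 mm, for half a second (value of joint spindle between 0.0026 and 0.0034 m and contact force between the fingers and lift_lever above 2 N), for 0.5 s.
At the end, for the whole second after the job is handed in: the fingers hold the lever pressed with more than 2 N, the foot 2.6 to 3.4 mm above the anvil through the last second, and the zero-set knob still within 0.34 rad of the zero setting (all of step 2 and value of joint zero_knob between -0.34 and 0.34 rad); the arm keeps its last pose, push and grip.
It fails at once if the lever is run towards its lower stop (foot above 4.3 mm) (value of joint spindle above 0.0043 m).
It fails at once if the dial is touched with more than 2 N (contact force between any of the fingers, the arm and dial above 2 N).
It fails at once if a tool or the tray lying around is moved by more than 20 mm (distance of any of saw_frame, bench_block, ring_clamp, ring_tray, pliers, hammer, jar from where it was at the start of the episode above 0.02 m).
It also fails if it takes over 51 s, if anything falls off the work surface, if the arm or the gripper's body presses on something with over 40 N, if the wrist force passes 120 N, or if a joint passes its speed limit or range.

## Working session

There is one attempt and no reset: what is moved stays moved. The work goes in short steps, Python scripts to look and compute and a tool call to move; the robot and the scene stay as the last step left them, time stands still between calls to the robot, and variables do not carry over. Pictures are saved under pics/ and viewed, at most 10 in all, crops included, and the job is handed in when it is done.

Besides the shell and the picture viewer there is one more tool, called after "Request:" as name(argument=value, ...), one argument or row to a line, values as JSON. move_arm: Moves the arm, as the interface text tells. Its arguments: {"type":"object","properties":{"fingers":{"type":"array","items":{"type":"number"}},"travel":{"type":"array","items":{"type":"array","items":{"type":"number"}}},"dr":{"type":"array","items":{"type":"array","items":{"type":"number"}}}},"required":["fingers","travel","dr"]}

```bash
mkdir -p pics; cat > h.py <<'E'
import numpy as np, cv2
from bench import arm
from scipy.spatial.transform import Rotation as R
def ray(cm,u,v):
    K=np.array(cm["intrinsics"]);k=cm["k1"];P=np.array(cm["pose"])
    d=np.array([(u-K[0,2])/K[0,0],(v-K[1,2])/K[1,1]]);s=d.copy()
    for _ in range(20): s=d/(1+k*(s@s))
    return P[:3,3],P[:3,:3]@np.array([s[0],-s[1],-1])
def onz(cm,u,v,z):
    o,d=ray(cm,u,v);return o+d*(z-o[2])/d[2]
def proj(cm,p):
    K=np.array(cm["intrinsics"]);P=np.array(cm["pose"])
    c=P[:3,:3].T@(np.array(p)-P[:3,3]);s=np.array([c[0],-c[1]])/-c[2]
    s=s*(1+cm["k1"]*(s@s));return K[0,0]*s[0]+K[0,2],K[1,1]*s[1]+K[1,2]
def grab(n,f):
    cm=arm.camera_model(n);im=arm.get_image(n)[:,:,::-1].copy();cv2.imwrite("pics/"+f,im);return cm,im
E
python3 - <<'E'
from h import *
for n in("top","scene","wrist"):
    cm,im=grab(n,n+"0.png");print(n,np.round(cm["pose"],3).tolist(),np.round(cm["intrinsics"],1).tolist(),cm["k1"])
s=arm.read_state();print(s["ee_rot"],s["clock"],s["contact_force"])
a=[cv2.imread(f"pics/{n}0.png") for n in("top","scene")]
E
```

```text
top [[0.003, 0.989, -0.145, 317.76], [-1.0, 0.002, -0.004, -29.44], [-0.003, 0.145, 0.989, 1551.65], [0.0, 0.0, 0.0, 1.0]] [[569.4, 0.0, 316.7], [0.0, 569.4, 241.2], [0.0, 0.0, 1.0]] -0.11806563625321569
scene [[0.213, -0.609, 0.764, 1502.581], [0.977, 0.151, -0.152, -219.488], [-0.023, 0.778, 0.627, 929.301], [0.0, 0.0, 0.0, 1.0]] [[566.8, 0.0, 313.9], [0.0, 566.8, 244.7], [0.0, 0.0, 1.0]] 0.05647682967122473
wrist [[-0.343, -0.907, -0.244, 152.425], [0.939, -0.33, -0.093, -609.84], [0.004, -0.261, 0.965, 372.053], [0.0, 0.0, 0.0, 1.0]] [[408.2, 0.0, 326.0], [0.0, 408.2, 230.8], [0.0, 0.0, 1.0]] 0.010529960706903168
[-1.73939425e-01  9.84755991e-01  8.20868333e-04 -2.02073355e-04] 0.15 [-0.20969268  0.23526896 -0.21949694]
```

View pics/top0.png

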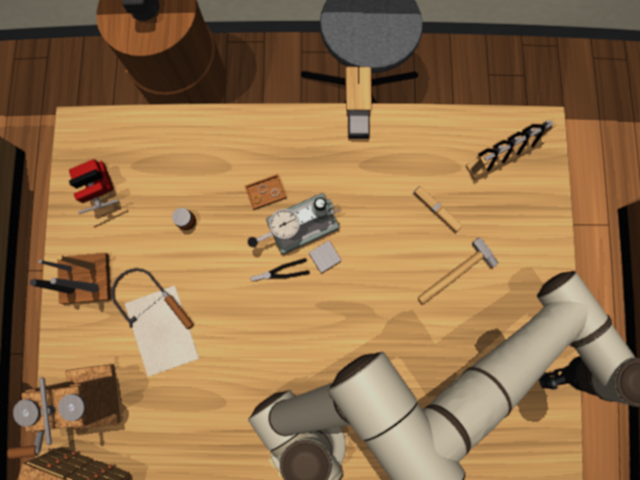

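View pics/scene0.png

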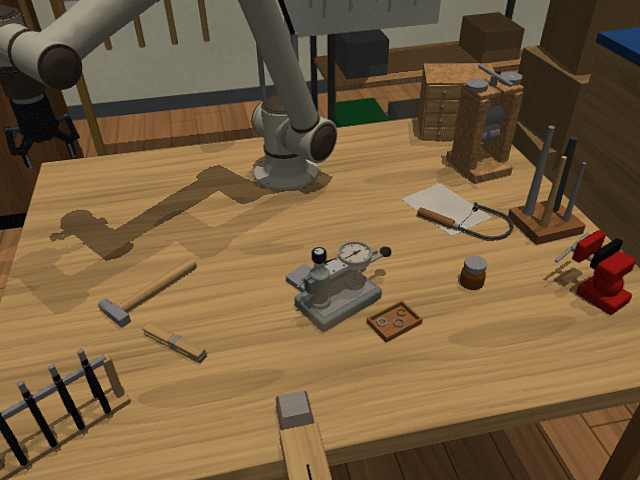

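Top view: knob at (320,203), dial at (285,224), pad at (252,242). Scene view: knob at (319,255), pad at (386,252). Next I'll cast rays and plan the approach.

```bash
python3 - <<'E'
from h import *
t=arm.camera_model("top");s=arm.camera_model("scene")
def tri(a,b):
    A=np.zeros((3,3));y=np.zeros(3)
    for o,d in(ray(t,*a),ray(s,*b)):
        d=d/np.linalg.norm(d);M=np.eye(3)-np.outer(d,d);A+=M;y+=M@o
    return np.linalg.solve(A,y)
k=onz(t,320,203,181);p=onz(t,252.5,242,84);d=onz(t,285,223.5,128)
print("top",k,d,p);print("tri",tri((320,203),(319,250)),tri((252.5,242),(386,251)))
print("yaw",np.arctan2((p-k)[1],(p-k)[0]),np.linalg.norm((p-k)[:2]))
st=arm.read_state();Rm=R.from_quat(st["ee_rot"]).as_matrix();print(np.round(Rm,3),st["position"])
P=np.array(arm.camera_model("wrist")["pose"]);print("cam in tool",Rm.T@(P[:3,3]-st["position"]),np.round(Rm.T@P[:3,:3],3))
E
```

```text
top [613.95074255 -31.94515536 181.        ] [572.05438861  56.75864171 128.        ] [530.75722587 143.79582664  84.        ]
tri [613.6310662  -31.81037614 182.59414066] [531.69555493 145.2271714   79.05209046]
yaw 2.012927872489354 194.43778946171932
[[-0.939 -0.343 -0.001]
 [-0.343  0.939  0.002]
 [ 0.     0.002 -1.   ]] [ 214.18110781 -587.01706003  403.85034334]
cam in tool [65.836559   -0.38415116 31.65803334] [[ 0.     0.965  0.261]
 [ 1.     0.    -0.002]
 [-0.002  0.261 -0.965]]
```

Request:
move_arm(
  fingers=[60,60,60,60,60,60,60,60,60,60],
  travel=[
    [-38,33,0],
    [-76,66,0],
    [-114,98,0],
    [-152,131,0],
    [-190,164,0],
    [-228,197,0],
    [-266,230,0],
    [-304,263,0],
    [-342,295,0],
    [-380,328,0],
  ],
  dr=[
    [0,0,0],
    [0,0,0],
    [0,0,0],
    [0,0,0],
    [0,0,0],
    [0,0,0],
    [0,0,0],
    [0,0,0],
    [0,0,0],
    [0,0,0],
  ],
)

```text
clock: 1.15
position: [458.2, -148.5, 404.8]
ee_rot: [-0.174, 0.985, 0.0, 0.0]
contact_force: [1.3, -0.7, -0.2]
gripper_width: 60.2
grasp_force: 0.0
```

Request:
move_arm(
  fingers=[60,60,60,60,60,60,60],
  travel=[
    [-38,33,0],
    [-76,66,0],
    [-114,98,0],
    [-152,131,0],
    [-177,154,0],
    [-177,154,0],
    [-177,154,0],
  ],
  dr=[
    [0,0,0],
    [0,0,0],
    [0,0,0],
    [0,0,0],
    [0,0,0],
    [0,0,0],
    [0,0,0],
  ],
)

```text
clock: 1.85
position: [571.3, 55.4, 403.9]
ee_rot: [-0.175, 0.985, -0.0, -0.001]
contact_force: [-0.3, 0.4, 0.3]
gripper_width: 59.8
grasp_force: 0.0
```

```bash
python3 - <<'E'
from h import *
s=arm.read_state();print(s["clock"],s["position"],s["ee_rot"],s["joints"])
cm,im=grab("wrist","w1.png")
print([np.round(proj(cm,p)) for p in([614,-32,181],[572,57,120],[531,144,84])])
E
```

```text
1.85 [571.31014277  55.44342221 403.90694378] [-1.74639192e-01  9.84632075e-01 -7.43693500e-05 -9.07612180e-04] [ 3.78821277e-01  2.99161288e-01 -1.21290687e-01 -2.41659378e-04
 -1.15215224e+00 -1.59844038e+00]
[array([132., 278.]), array([328., 230.]), array([461., 205.])]
```

View pics/w1.png

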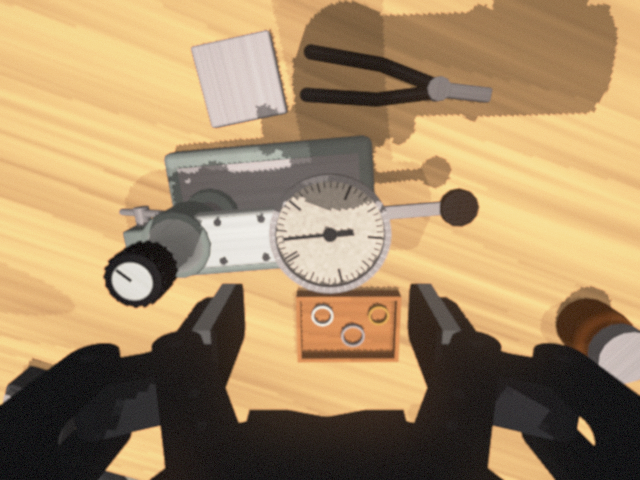

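The wrist view shows the knob top at (130,281), dial hub at (330,234), pointer toward the column (left), and pad at (459,207). I'll enlarge the dial and refine the points.

```bash
python3 - <<'E'
from h import *
im=cv2.imread("pics/w1.png")
c=cv2.resize(im[172:296,266:394],None,fx=6,fy=6,interpolation=cv2.INTER_CUBIC)[:600]
c=cv2.resize(im[172:298,266:394],(600,590),interpolation=cv2.INTER_CUBIC)
cv2.imwrite("pics/d1.png",c)
g=im.max(2)
n,l,s,ce=cv2.connectedComponentsWithStats((g<70).astype(np.uint8))
for i in range(1,n):
    if 200<s[i,4]<5000: print("dark",s[i],ce[i])
n,l,s,ce=cv2.connectedComponentsWithStats(((im.min(2)>150)).astype(np.uint8))
for i in range(1,n):
    if 300<s[i,4]<20000: print("white",s[i],ce[i])
E
```

```text
dark [ 301   45  131   61 3448] [365.62906032  79.32076566]
dark [171 202  37  15 271] [189.48339483 207.8597786 ]
dark [ 105  241   72   66 2122] [146.33883129 268.06456173]
white [ 191   31   94   96 6287] [237.6713854   77.69858438]
white [443 146  83  36 332] [481.20180723 162.43373494]
white [ 167  150  124   23 1677] [233.54263566 161.19797257]
white [  198   197   241    96 11873] [307.31904321 240.56321065]
white [492 202  83  34 369] [529.87262873 218.32520325]
white [ 112  263   40   37 1117] [132.22381379 281.26051925]
white [ 599  333   41   51 1575] [622.5047619  357.16444444]
```

View pics/d1.png

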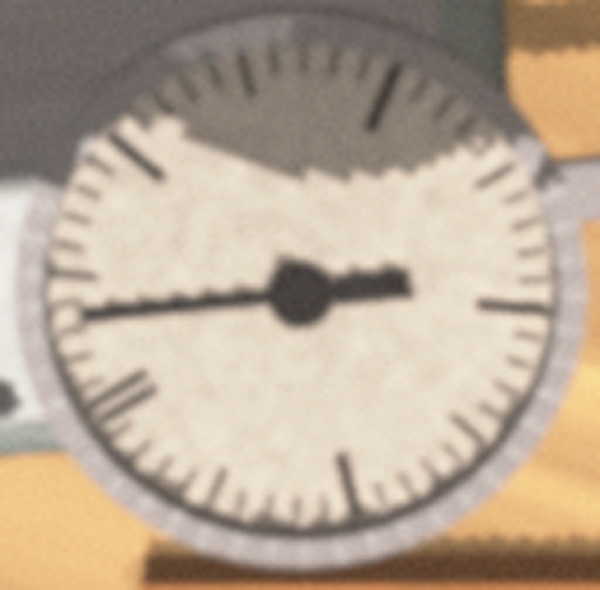

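```bash
cat >> h.py <<'E'
def face_angles(cm,px,hub,tip,z=122):
    """world clockwise angle of each mark relative to pointer, deg"""
    f=lambda q:onz(cm,*q,z)[:2]
    h=f(hub);a=lambda q:np.degrees(-np.arctan2(*(f(q)-h)[::-1]))
    return [(a(q)-a(tip)+180)%360-180 for q in px]
E
python3 - <<'E'
from h import *
import json
cm=arm.camera_model("wrist")
sc=lambda q:(266+q[0]*128/600,172+q[1]*126/590)
ms=[(120,400),(137,157),(385,97),(515,305),(348,485)]
r=face_angles(cm,[sc(q) for q in ms],sc((300,293)),sc((85,314)))
print(r,[(x-72*i+180)%360-180 for i,x in enumerate(r)])
k=onz(cm,132.2,281.3,181);d=onz(cm,*sc((300,293)),122);p=onz(cm,459,207,84)
print(k,d,p);v=(p-k)[:2];print(np.arctan2(v[1],v[0]),np.linalg.norm(v),np.linalg.norm((d-k)[:2]))
E
```

```text
[np.float64(-25.956569572421017), np.float64(46.64908343219258), np.float64(118.29739034129125), np.float64(-170.88467032453366), np.float64(-97.89542182368557)] [np.float64(-25.956569572421017), np.float64(-25.350916567807417), np.float64(-25.702609658708752), np.float64(-26.88467032453366), np.float64(-25.89542182368558)]
[615.38244434 -32.57674323 181.        ] [573.86066433  58.46246274 122.        ] [532.48313368 142.72534658  84.        ]
2.0125249738684916 193.9152350866342 100.06095761007337
```

Zero needs to go about 26° clockwise, which is about 2.27 rad at the knob. Moving over the knob, pre-turned the opposite way.

Request:
move_arm(
  fingers=[60,60,60,60,60,60,60,60,60],
  travel=[
    [-2,-20,0],
    [-4,-40,0],
    [-6,-60,0],
    [-8,-80,0],
    [-10,-97,0],
    [-10,-97,0],
    [-10,-97,20],
    [-10,-97,20],
    [-10,-97,20],
  ],
  dr=[
    [0,0,-0.14],
    [0,0,-0.28],
    [0,0,-0.42],
    [0,0,-0.56],
    [0,0,-0.7],
    [0,0,-0.82],
    [0,0,-0.9],
    [0,0,-0.9],
    [0,0,-0.9],
  ],
)

```text
clock: 2.8
position: [613.4, -33.9, 384.9]
ee_rot: [-0.584, 0.812, 0.0, -0.0]
contact_force: [0.5, -0.0, -0.1]
gripper_width: 59.9
grasp_force: 0.0
```

```bash
cat >> h.py <<'E'
def rel(p,z=None):
    s=arm.read_state();Rm=R.from_quat(s["ee_rot"]).as_matrix();print(s["clock"],s["position"].round(1) if hasattr(s["position"],"round") else s["position"],np.round(s["joints"],2),"tilt",np.round(Rm[:,2],4),"yaw",np.arctan2(Rm[1,0],Rm[0,0]))
    print("travel",np.round(Rm.T@(np.array(p)-s["position"]),1))
E
python3 - <<'E'
from h import *
rel([614.7,-32.3,325])
cm,im=grab("wrist","w2.png")
print(proj(cm,[614.7,-32.3,181]))
n,l,s,ce=cv2.connectedComponentsWithStats(((im.min(2)>140)).astype(np.uint8))
for i in range(1,n):
    if 300<s[i,4]<20000: print("white",s[i],ce[i],onz(cm,*ce[i],181))
E
```

```text
2.8 [613.4 -33.9 384.9] [ 0.21  0.38 -0.05  0.   -1.14 -0.53] tilt [-8.e-04 -5.e-04 -1.e+00] yaw -1.8947216785731802
travel [-2.  -0.7 59.9]
(np.float64(324.5836188933523), np.float64(276.69096682064514))
white [513   0  37  25 382] [528.35340314   7.68324607] [ 506.63467537 -111.08942029  181.        ]
white [ 617   92   23   88 1168] [629.30993151 133.90239726] [476.6504123  -51.82763174 181.        ]
white [ 542  118   81  103 5141] [582.12001556 166.57887571] [496.92393853 -44.68121367 181.        ]
white [ 510  158   39   70 1210] [530.77933884 188.17768595] [518.91585601 -42.50091302 181.        ]
white [ 253  203   46   58 1074] [275.7141527  233.05772812] [628.4638516  -58.46871303 181.        ]
white [387 209  40  33 630] [408.94285714 223.6952381 ] [572.03751012 -43.9613137  181.        ]
white [ 337  246   90  175 7244] [382.9884042  330.56529542] [597.38360211   1.93926478 181.        ]
white [ 548  270   92  122 5387] [608.9404121  326.88230926] [497.3084459   33.36935878 181.        ]
white [302 283  34  17 392] [318.51530612 290.87755102] [619.52075724 -26.64021011 181.        ]
white [   0  330   30   73 1121] [  9.67528992 370.45049063] [772.38790571 -35.05492134 181.        ]
white [489 427  29  53 994] [502.03219316 455.41348089] [559.81321757  89.08508143 181.        ]
white [ 100  428   63   52 2000] [138.016 457.576] [736.55888504  30.81588414 181.        ]
white [516 434  37  46 429] [534.55477855 464.19114219] [545.16916156  99.67379932 181.        ]
```

View pics/w2.png

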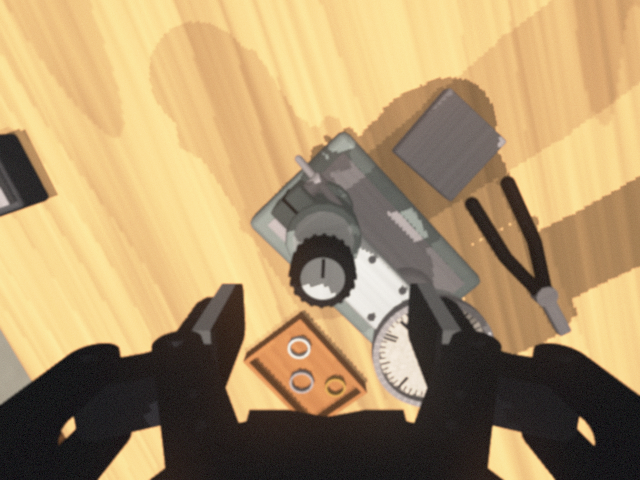

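The knob top is centred at (323,279), as predicted. Descend and grip.

Request:
move_arm(
  fingers=[60,60,60,60,20,20,20,20,20],
  travel=[
    [-2,-1,20],
    [-2,-1,40],
    [-2,-1,59],
    [-2,-1,59],
    [-2,-1,59],
    [-2,-1,59],
    [-2,-1,59],
    [-2,-1,59],
    [-2,-1,59],
  ],
  dr=[
    [0,0,0],
    [0,0,0],
    [0,0,0],
    [0,0,0],
    [0,0,0],
    [0,0,0],
    [0,0,0],
    [0,0,0],
    [0,0,0],
  ],
)

```text
clock: 3.75
position: [615.7, -31.1, 327.8]
ee_rot: [-0.585, 0.811, -0.001, 0.001]
contact_force: [-2.6, 1.1, 6.6]
gripper_width: 28.3
grasp_force: 59.3
```

Request:
move_arm(
  fingers=[20,20,20,20,20,20,20,20,20,20],
  travel=[
    [0,0,0],
    [0,0,0],
    [0,0,0],
    [0,0,0],
    [0,0,0],
    [0,0,0],
    [0,0,0],
    [0,0,0],
    [0,0,0],
    [0,0,0],
  ],
  dr=[
    [0,0,0.14],
    [0,0,0.28],
    [0,0,0.42],
    [0,0,0.56],
    [0,0,0.7],
    [0,0,0.84],
    [0,0,0.98],
    [0,0,1.12],
    [0,0,1.26],
    [0,0,1.4],
  ],
)

```text
clock: 4.75
position: [616.0, -31.7, 327.8]
ee_rot: [0.078, 0.997, -0.0, 0.002]
contact_force: [0.4, -1.3, 4.2]
gripper_width: 27.9
grasp_force: 59.5
```

Request:
move_arm(
  fingers=[20,20,20,20,20,20,20,20,20],
  travel=[
    [0,0,0],
    [0,0,0],
    [0,0,0],
    [0,0,0],
    [0,0,0],
    [0,0,0],
    [0,0,0],
    [0,0,0],
    [0,0,0],
  ],
  dr=[
    [0,0,0.14],
    [0,0,0.28],
    [0,0,0.42],
    [0,0,0.56],
    [0,0,0.7],
    [0,0,0.8],
    [0,0,0.87],
    [0,0,0.87],
    [0,0,0.87],
  ],
)

```text
clock: 5.65
position: [615.8, -32.2, 327.8]
ee_rot: [0.488, 0.873, -0.0, 0.001]
contact_force: [-1.2, -2.8, 5.2]
gripper_width: 27.8
grasp_force: 59.5
```

```bash
python3 - <<'E'
from h import *
rel([614.7,-32.3,325])
cm,im=grab("wrist","w3.png")
h=proj(cm,[573.9,58.5,122]);print(h)
x,y=int(h[0]),int(h[1]);y0=max(0,y-110);c=im[y0:y+110,max(0,x-120):x+120]
print(max(0,x-120),y0,c.shape)
cv2.imwrite("pics/d3.png",cv2.resize(c,None,fx=2.5,fy=2.5,interpolation=cv2.INTER_CUBIC))
E
```

```text
5.65 [615.8 -32.2 327.8] [ 0.21  0.43 -0.12  0.   -1.01 -2.8 ] tilt [ 0.0024 -0.0018 -1.    ] yaw 2.1214816610873264
travel [ 0.5 -1.   2.8]
(np.float64(355.25554976247577), np.float64(29.699006321128962))
235 0 (139, 240, 3)
```

View pics/d3.png

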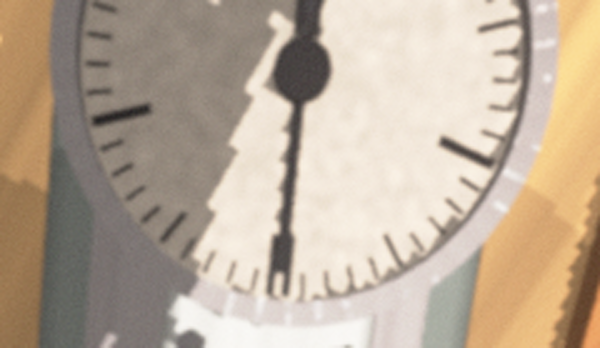

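The pointer stands within the double line (strokes at (272,290) and (287,290), pointer projecting to about (277,290)). That is roughly 0.7° off, well inside tolerance. Release, lift and go to the pad.

Request:
move_arm(
  fingers=[20,20,60,60,60,60,60,60,60,60],
  travel=[
    [0,0,0],
    [0,0,0],
    [0,0,0],
    [0,0,0],
    [0,0,0],
    [0,0,0],
    [0,0,-20],
    [0,0,-40],
    [0,0,-65],
    [0,0,-65],
  ],
  dr=[
    [0,0,0],
    [0,0,0],
    [0,0,0],
    [0,0,0],
    [0,0,0],
    [0,0,0],
    [0,0,0],
    [0,0,0],
    [0,0,0],
    [0,0,0],
  ],
)

```text
clock: 6.7
position: [616.4, -31.2, 394.8]
ee_rot: [0.488, 0.873, 0.002, 0.003]
contact_force: [-0.5, -0.1, 1.0]
gripper_width: 60.2
grasp_force: 0.0
```

Request:
move_arm(
  fingers=[30,0,0,0,0,0,0,0,0,0],
  travel=[
    [19,2,0],
    [38,4,0],
    [58,6,0],
    [77,8,0],
    [97,10,0],
    [116,12,0],
    [136,14,0],
    [155,16,0],
    [175,18,0],
    [194,20,0],
  ],
  dr=[
    [0,0,-0.14],
    [0,0,-0.28],
    [0,0,-0.42],
    [0,0,-0.56],
    [0,0,-0.7],
    [0,0,-0.84],
    [0,0,-0.98],
    [0,0,-1.12],
    [0,0,-1.26],
    [0,0,-1.4],
  ],
)

```text
clock: 7.7
position: [530.5, 145.3, 389.9]
ee_rot: [-0.192, 0.981, -0.0, -0.001]
contact_force: [0.4, 0.3, -0.1]
gripper_width: -0.2
grasp_force: 0.0
```

Request:
move_arm(
  fingers=[0,0,0,0,0,0,0,0,0,0],
  travel=[
    [0,0,0],
    [0,0,0],
    [0,0,0],
    [0,0,0],
    [0,0,0],
    [0,0,0],
    [0,0,0],
    [0,0,0],
    [0,0,0],
    [0,0,0],
  ],
  dr=[
    [0,0,-0.14],
    [0,0,-0.28],
    [0,0,-0.42],
    [0,0,-0.56],
    [0,0,-0.7],
    [0,0,-0.84],
    [0,0,-0.98],
    [0,0,-1.12],
    [0,0,-1.26],
    [0,0,-1.4],
  ],
)

```text
clock: 8.7
position: [530.9, 144.6, 389.8]
ee_rot: [0.779, -0.627, -0.0, 0.0]
contact_force: [-0.1, -0.5, -0.9]
gripper_width: -0.1
grasp_force: 0.0
```

Request:
move_arm(
  fingers=[0,0,0,0],
  travel=[
    [0,0,0],
    [0,0,0],
    [0,0,0],
    [0,0,0],
  ],
  dr=[
    [0,0,-0.12],
    [0,0,-0.23],
    [0,0,-0.23],
    [0,0,-0.23],
  ],
)

```text
clock: 9.1
position: [531.0, 144.6, 390.2]
ee_rot: [0.844, -0.537, -0.0, 0.0]
contact_force: [-0.2, -0.0, -0.2]
gripper_width: 0.1
grasp_force: 0.0
```

```bash
python3 - <<'E'
from h import *
rel([531.5,143.5,257])
print(arm.read_state()["contact_force"])
cm,im=grab("wrist","w4.png")
print([np.round(proj(cm,p)) for p in([614.7,-32.3,181],[573.9,58.5,122],[531.5,143.5,84])])
E
```

```text
9.1 [531.  144.6 390.2] [ 0.56  0.27 -0.2  -0.   -1.1  -0.12] tilt [-7.e-04 -2.e-04 -1.e+00] yaw -1.1340223416502488
travel [ 1.200e+00 -1.000e-01  1.332e+02]
[-0.24953935 -0.00657596 -0.20496166]
[array([ 323., -287.]), array([321.,  62.]), array([326., 217.])]
```

View pics/w4.png

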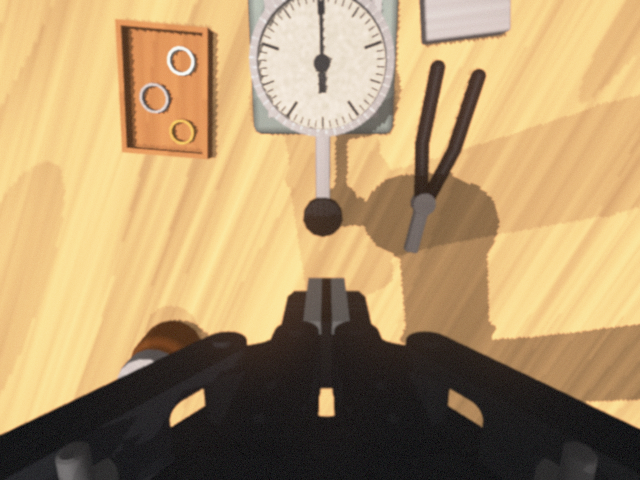

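The pad is at (323,216) and the hub at (321,62), with the pointer still on zero. Descend to just above the pad.

Request:
move_arm(
  fingers=[0,0,0,0,0,0,0,0],
  travel=[
    [-3,-1,30],
    [-3,-1,60],
    [-3,-1,90],
    [-3,-1,110],
    [-3,-1,120],
    [-3,-1,125],
    [-3,-1,125],
    [-3,-1,125],
  ],
  dr=[
    [0,0,0],
    [0,0,0],
    [0,0,0],
    [0,0,0],
    [0,0,0],
    [0,0,0],
    [0,0,0],
    [0,0,0],
  ],
)

```text
clock: 9.95
position: [531.1, 147.9, 266.7]
ee_rot: [0.844, -0.536, 0.001, -0.001]
contact_force: [-0.5, -0.0, -0.1]
gripper_width: -0.2
grasp_force: 0.0
```

Request:
move_arm(
  fingers=[0,0,0,0,0,0,0,0,0,0],
  travel=[
    [0,0,2],
    [0,0,4],
    [0,0,6],
    [0,0,8],
    [0,0,10],
    [0,0,12],
    [0,0,14],
    [0,0,16],
    [0,0,16],
    [0,0,16],
  ],
  dr=[
    [0,0,0],
    [0,0,0],
    [0,0,0],
    [0,0,0],
    [0,0,0],
    [0,0,0],
    [0,0,0],
    [0,0,0],
    [0,0,0],
    [0,0,0],
  ],
)

```text
clock: 10.95
position: [530.7, 147.9, 249.8]
ee_rot: [0.844, -0.536, -0.0, -0.0]
contact_force: [-2.1, 1.7, 3.5]
gripper_width: 0.2
grasp_force: 2.0
```

```bash
python3 - <<'E'
from h import *
rel([531.5,143.5,242]);print(arm.read_state()["contact_force"])
cm,im=grab("wrist","w5.png")
print([np.round(proj(cm,p)) for p in([573.9,58.5,122],[531.5,143.5,76])])
E
```

```text
10.95 [530.7 147.9 249.8] [ 0.57  0.42 -0.37 -0.   -0.77 -0.13] tilt [ 1.e-04  2.e-04 -1.e+00] yaw -1.1316793603298856
travel [4.3 1.2 7.8]
[-2.0666611   1.74320804  3.45424463]
[array([321., -47.]), array([330., 291.])]
```

View pics/w5.png

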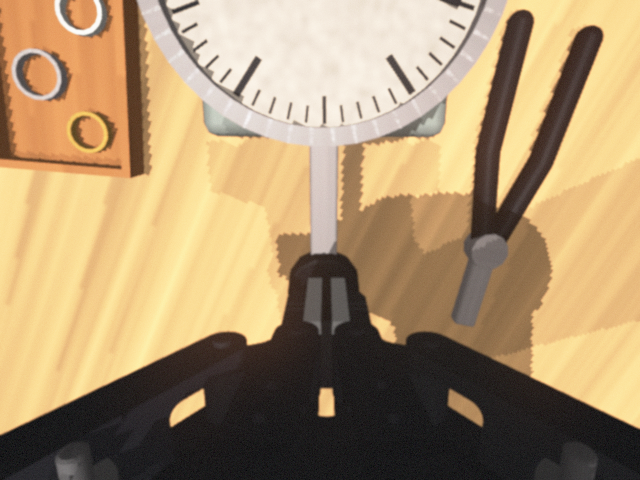

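The 2 mm line is at (400,75) and the 3 mm line at (245,75). The pointer is still out of view, and there is about 3.5 N on the pad. Press further.

Request:
move_arm(
  fingers=[0,0,0,0,0,0],
  travel=[
    [0,0,1.5],
    [0,0,3],
    [0,0,4.5],
    [0,0,6],
    [0,0,6],
    [0,0,6],
  ],
  dr=[
    [0,0,0],
    [0,0,0],
    [0,0,0],
    [0,0,0],
    [0,0,0],
    [0,0,0],
  ],
)

```text
clock: 11.6
position: [530.9, 147.7, 243.8]
ee_rot: [0.844, -0.536, 0.0, -0.0]
contact_force: [-2.2, 1.3, 4.9]
gripper_width: 0.2
grasp_force: 2.7
```

```bash
cat > m.py <<'E'
from h import *
import sys
rel([531.5,143.5,242]);print(arm.read_state()["contact_force"])
cm,im=grab("wrist",sys.argv[1])
h=np.array(proj(cm,[573.9,58.5,122]));print(h)
g=im.max(2)
# dark fraction along each bearing between 10 and 20 mm from the axis (only the pointer is there)
u=-np.array([-.4275,.904]);r=[]
for a in range(90,271):
    c,s=np.cos(-np.radians(a)),np.sin(-np.radians(a));d=np.array([c*u[0]-s*u[1],s*u[0]+c*u[1]])
    v=[g[int(round(q[1])),int(round(q[0]))] for q in (proj(cm,[573.9+d[0]*k,58.5+d[1]*k,122]) for k in np.arange(8,28,.5)) if 0<=q[1]<479]
    if len(v)>12: r.append((np.mean(v[:]),a))
r.sort();print([(round(float(x)),a) for x,a in r[:5]])
E
python3 m.py w6.png
```

```text
11.6 [530.9 147.7 243.8] [ 0.57  0.43 -0.38  0.   -0.76 -0.13] tilt [ 3.e-04  1.e-04 -1.e+00] yaw -1.131800929502862
travel [4.  1.2 1.8]
[-2.16649572  1.31930763  4.92067826]
[321.29109361 -57.9158207 ]
[(84, 193), (85, 192), (85, 191), (91, 194), (106, 190)]
```

View pics/w6.png

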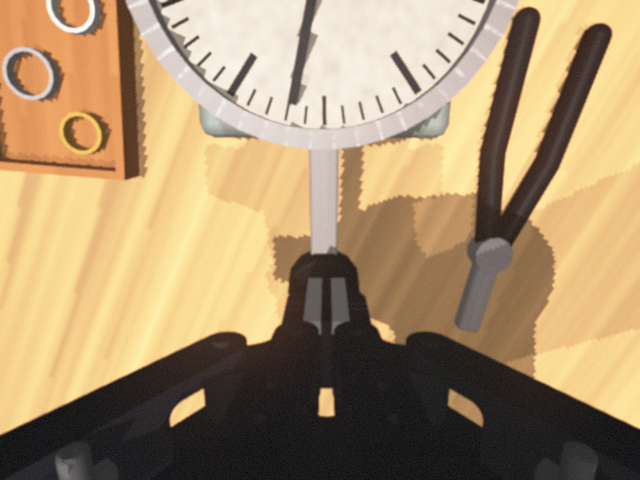

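The pointer tip is at (293,102), a bearing of 192°, or about 2.67 mm. It needs about 1.7 mm more.

Request:
move_arm(
  fingers=[0,0,0,0,0,0,0,0],
  travel=[
    [0,0,1],
    [0,0,1.7],
    [0,0,1.7],
    [0,0,1.7],
    [0,0,1.7],
    [0,0,1.7],
    [0,0,1.7],
    [0,0,1.7],
  ],
  dr=[
    [0,0,0],
    [0,0,0],
    [0,0,0],
    [0,0,0],
    [0,0,0],
    [0,0,0],
    [0,0,0],
    [0,0,0],
  ],
)

```text
clock: 12.45
position: [530.8, 147.6, 242.3]
ee_rot: [0.844, -0.536, 0.0, -0.0]
contact_force: [-2.0, 2.3, 4.8]
gripper_width: 0.1
grasp_force: 2.8
```

```bash
python3 m.py w7.png
```

```text
12.45 [530.8 147.6 242.3] [ 0.57  0.43 -0.38  0.   -0.76 -0.13] tilt [ 5.e-04  0.e+00 -1.e+00] yaw -1.1316702420927214
travel [4.  1.2 0.3]
[-2.00536454  2.28467741  4.79782449]
[321.18028865 -60.79342545]
[(78, 215), (79, 216), (79, 213), (79, 214), (90, 212)]
```

Request:
move_arm(
  fingers=[0,0,0,0,0,0],
  travel=[
    [0,0,0],
    [0,0,0],
    [0,0,0],
    [0,0,0],
    [0,0,0],
    [0,0,0],
  ],
  dr=[
    [0,0,0],
    [0,0,0],
    [0,0,0],
    [0,0,0],
    [0,0,0],
    [0,0,0],
  ],
)

```text
clock: 13.1
position: [530.9, 147.6, 242.3]
ee_rot: [0.844, -0.536, 0.0, -0.0]
contact_force: [-2.5, 2.2, 5.6]
gripper_width: 0.2
grasp_force: 2.8
```

```bash
python3 m.py w8.png && python3 -c "
from bench import arm
print(arm.job_done())"
```

```text
13.1 [530.9 147.6 242.3] [ 0.57  0.43 -0.38  0.   -0.76 -0.13] tilt [ 5.e-04  0.e+00 -1.e+00] yaw -1.1317086575882092
travel [4.  1.2 0.3]
[-2.50826294  2.20561803  5.56006842]
[321.18078458 -60.79230847]
[(78, 213), (78, 215), (78, 216), (79, 214), (89, 212)]
the job is handed in; nothing more can be done
None
```

The gauge is zeroed (pointer within about 1° of the double line), and I handed the job in at 13 s with the fingers holding the lever at about 5 N and the pointer reading about 2.98 mm; no verdict was returned.

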